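# Lift a hot sesame roll off the cooling rack with tongs

## Robot

A 6-joint arm with a two-finger parallel gripper is mounted at the origin on the work surface. World frame = base frame: x ahead of the robot, y to its left, z up, the work surface at z = 0. Lengths are in m, angles in rad, forces in N, time in s.
With the tool pointing down it reaches from about 0.25 to 0.85 m from the base axis. Payload 12.5 kg.
Tool frame: the origin (TCP) lies on the centre line of the jaws, within the pads' length; the fingertips stand 8 mm ahead of it and the grasp point (between the pads) lies 11 mm behind it; x points along the fingers, z is the direction in which the jaws open and shut, and the axes are right-handed (so a half turn about x gives the same grasp; the last joint's range is limited). The gripper opens to 93 mm and grips with 3 to 60 N. Pads are 15 mm wide; open, the fingers measure 128 mm over their backs; the gripper's body (75 mm by 188 mm) begins 65 mm behind the grasp point.
Start: joints at [1.171, 0.351, 1.652, -0, 1.139, -0.085], TCP at [0.17, 0.523, 0.227] pointing down, gripper open.
Joint ranges: [-2.75, 2.75], [-0.79, 2.1], [0.01, 2.65], [-1.57, 4.71], [0.07, 3.14], [-2.87, 2.87]. Speed limits (rad/s): [2.22, 2.22, 2.79, 3.14, 3.14, 3.14].

## Interface

Orientations are given as a unit quaternion [w, x, y, z].
In Python, from cell import arm, cams, workorder gives the robot as it stands. The module is installed in compiled form; this text tells all that it offers.
- The arm moves only by the tool apply_moves, never from a script. Its argument "deltas" is a list that holds one entry, the list of rows, each a list of 5 numbers: the opening, from -1 (shut) to 1 (fully open), then the shift along the tool's x, y, z in mm, then the turn about the tool's x in degrees. In form: [[[hand, tx, ty, tz, roll], ...]]. A call has exactly 10 rows; each row is the pose to reach, as a shift and turn from the pose measured when the call began, along the tool's axes at that moment; what a row does not reach only later rows make up. A row lasts 1/12 s, in which the tool goes at most 41.7 mm and 7.16 degrees, less where a joint would pass 70% of its speed; a pose out of reach is approached as far as the arm can. A call with a gripper value outside its range is refused whole. The fingers move at their own pace and stop on an object; the grip force is fixed at half the most. Time passes only in rows, so rows that repeat a pose let the fingers close, or fill a call up. It gives the time, the measured TCP pose, the force and the opening at its end, in the units of the state.
- arm.observe(): the state, without advancing time (a new reading comes with each control period).
- cams.get_image(name): name is "scene" or "top" or "wrist"; returns a dict with "frame" (384x512x3 uint8, blue, green, red), "fx", "fy", "cx", "cy" (pixels), "T" (4x4, takes a point from camera to world coordinates). Camera axes: x right, y down, z forward; pixel columns grow to the right and rows downward; lengths in m; the calibration is good to about 2 mm. A picture is of the moment at which its call begins. There is no depth.
- workorder.close_job(): hands the job in, once; it reports no verdict.
The state is a dict: "t": time; "q": joint angles; "qvel": joint speeds; "tau": joint torques, N m; "ee_pos": TCP position; "tool_rot": TCP orientation; "ft_force": force on the tool from outside, world axes, zero at the start; "wrist_torque": the same for the moment, N m; "finger_gap": finger opening in m.
Only numpy, scipy, OpenCV 4.12 (cv2) and the standard library are available. Lean on these libraries where they do the work, as an engineer would, in place of code of your own. Each camera call takes 0.05 s, during which the arm holds its last target.

## Task

The rolls are just out of the oven and too hot to touch: pick up the kitchen tongs, close them on the sesame roll and lift it off the cooling rack. Finish while still holding it in the tongs, motionless over the rack, right side up and with its underside at least 10 cm above the rack, so that I can check how it has browned below. Do not touch any roll with the gripper, and leave the two plain rolls, the mug and the jar where they are.

Things in the scene. Friction and masses are not known exactly. Their poses are not given: they have to be found in the camera images.
- tongs_grip (a point): steel kitchen tongs with teal silicone grips, 260 mm long, 26 mm high, 100 g, lying flat on the worktop so that they open and close sideways. This point is midway between the two grips, 13 mm above the worktop; x runs along the tongs to the tips, z up, the arms close along y. At rest the grips are 58 mm wide over their outsides (62 mm at most)
- tongs_tip (a point): midway between the cupped steel heads of the tongs, 120 mm ahead of tongs_grip, at the same height; a round thing to be held belongs here. Heads 26 mm high, 40 mm long, 3 mm thick. The gap between them is 95 mm at rest, about 83 mm with the grips squeezed to 52 mm over their outsides, and 54 mm (closed on a roll) with the grips at about 39 mm
- tongs_left: left arm (+y side) of the tongs with its grip and head; origin at the hinge, 105 mm behind tongs_grip, on the underside. Each grip is 64 mm long, 24 mm high. The arms move as one, mirrored; a spring pushes them open with about 4 N on each grip at rest, 9 N when closed on a roll. They stop shut with the grips 24 mm wide
- tongs_right: right arm of the tongs, the mirror image; origin at the hinge, 105 mm behind tongs_grip, on the underside. The tongs balance about 12 mm behind tongs_grip
- roll_sesame: the sesame roll: round, brown crust dotted with pale seeds, 54 mm across (upright sides between 11 and 22 mm above its underside), 38 mm high, domed top, flat underside, 30 to 60 g, loose on the rack. Origin at the centre of its underside, z up
- roll_plain1: a plain roll, lighter golden crust with one pale slash, same size, about 40 g; origin at the centre of its underside
- roll_plain2: another plain roll, the same; origin at the centre of its underside
- rack: wire cooling rack, fixed, 180 mm (x) by 330 mm (y), its top 26 mm above the worktop; origin on the worktop under its centre. The three rolls sit in a row along its y axis, about 100 mm apart, near the middle of its x extent, in any order
- mug: white mug, 82 mm across and 88 mm high; origin at the centre of its underside
- jar: amber glass jar with a red lid, 68 mm across and 95 mm high; origin at the centre of its underside
Things that resemble listed ones, but are neither listed nor needed, are in the scene too. What is shaped like the roll_sesame but turquoise is not meant.

How it is judged:
On the way, in this order (a step that is already met when the one before it is completed fails the run):
1. the gripper has lifted the tongs off the worktop (height (world z) of tongs_grip above 0.028 m and contact force between the fingers and tongs_left above 0.5 N and contact force between the fingers and tongs_right above 0.5 N), for 0.2 s.
2. the sesame roll, still on the rack, is between both arms of the tongs (contact force between each of tongs_left, tongs_right and roll_sesame above 0.8 N and z of roll_sesame in the frame of rack below 0.036 m), for 0.1 s.
3. the roll is lifted clear of the rack in the tongs (z of roll_sesame in the frame of rack above 0.076 m and contact force between each of tongs_left, tongs_right and roll_sesame above 0.8 N), for 0.2 s.
At the end, for the whole second after the job is handed in: the sesame roll hangs still in both tong arms (0.8 N or more each), the tongs in the fingers; underside 96 mm or more above the rack top, centre over the rack (10 mm margin), tilt under 0.4 rad, gripper not touching it; plain rolls, mug and jar within 20 mm of their starts (z of roll_sesame in the frame of rack above 0.122 m and x of roll_sesame in the frame of rack between -0.1 and 0.1 m and y of roll_sesame in the frame of rack between -0.175 and 0.175 m and angle between roll_sesame's own z axis and vertical below 0.4 rad and linear speed of roll_sesame below 0.02 m/s and contact force between each of tongs_left, tongs_right and roll_sesame above 0.8 N and contact force between the fingers and tongs_left above 0.8 N and contact force between the fingers and tongs_right above 0.8 N and contact force between each of the arm, the fingers and roll_sesame below 0.1 N and distance of each of roll_plain1, roll_plain2, mug, jar from where it was at the start of the episode below 0.02 m); the arm keeps its last pose, push and grip.
It fails at once if the gripper or arm touches a hot roll (contact force between any of the fingers, the arm and roll_sesame above 0.3 N or contact force between any of the fingers, the arm and roll_plain1 above 0.3 N or contact force between any of the fingers, the arm and roll_plain2 above 0.3 N).
It fails at once if a plain roll, the mug or the jar is moved by more than 20 mm (distance of any of roll_plain1, roll_plain2, mug, jar from where it was at the start of the episode above 0.02 m).
It also fails if it takes over 38 s, if anything falls off the work surface, if the arm or the gripper's body presses on something with over 40 N, if the wrist force passes 120 N, or if a joint passes its speed limit or range.

## Working session

There is one attempt and no reset: what is moved stays moved. The work goes in short steps, Python scripts to look and compute and a tool call to move; the robot and the scene stay as the last step left them, time stands still between calls to the robot, and variables do not carry over. Pictures are saved under pics/ and viewed, and the job is handed in when it is done.

Besides the shell and the picture viewer there is one more tool, called after "Call:" as name(argument=value, ...) on one line, values as JSON. apply_moves: Moves the arm, as the interface text tells. Its arguments: {"type":"object","properties":{"deltas":{"type":"array","items":{"type":"array","items":{"type":"array","items":{"type":"number"}}}}},"required":["deltas"]}

```bash
mkdir -p pics
python3 - <<'E'
from cell import arm,cams
import cv2,numpy as np
s=arm.observe();print({k:np.round(v,3) for k,v in s.items()})
for n in("scene","top","wrist"):
    d=cams.get_image(n);cv2.imwrite(f"pics/{n}0.png",d["frame"]);print(n,d["fx"],d["cx"],d["cy"],np.round(d["T"],3).tolist())
E
```

```text
{'t': np.float64(0.0), 'q': array([ 1.171,  0.351,  1.652, -0.   ,  1.139, -0.085]), 'qvel': array([ 0.001,  0.002, -0.002, -0.   , -0.   , -0.002]), 'tau': array([ 1.0000e-03, -4.9733e+01, -2.8525e+01,  7.0000e-02,  2.6000e-02,
       -0.0000e+00]), 'ee_pos': array([0.17 , 0.523, 0.226]), 'tool_rot': array([ 0.572, -0.416,  0.573,  0.415]), 'ft_force': array([-0.114, -0.954,  0.654]), 'wrist_torque': array([0.019, 0.   , 0.003]), 'finger_gap': np.float64(0.093)}
scene 371.99153926872117 258.57247060408685 191.82013187948104 [[0.411, 0.735, -0.539, 1.196], [0.912, -0.334, 0.239, -0.241], [-0.004, -0.59, -0.807, 0.988], [0.0, 0.0, 0.0, 1.0]]
top 396.70350473147533 254.41300795411624 194.01668862649552 [[0.091, -0.976, 0.199, 0.366], [-0.996, -0.089, 0.017, 0.024], [0.001, -0.2, -0.98, 1.057], [0.0, 0.0, 0.0, 1.0]]
wrist 299.30173940280304 259.74734233992046 192.494247677144 [[0.311, 0.919, 0.245, 0.101], [0.951, -0.3, -0.082, 0.545], [-0.002, 0.258, -0.966, 0.383], [0.0, 0.0, 0.0, 1.0]]
```

View pics/scene0.png

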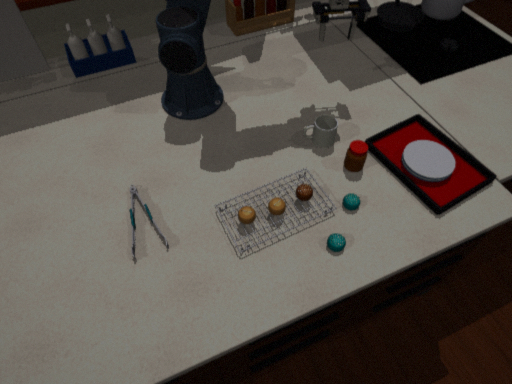

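View pics/top0.png

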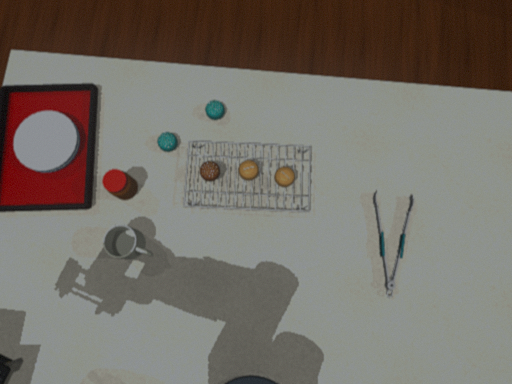

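View pics/wrist0.png

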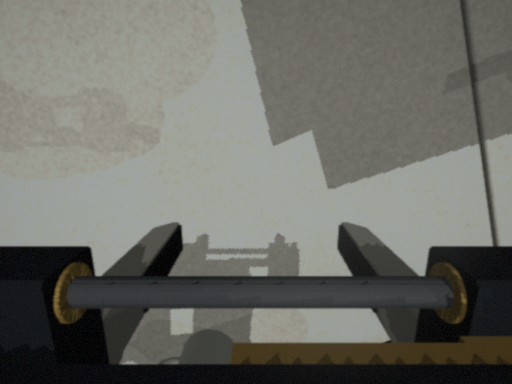

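The top view shows the tongs with the hinge at (390,293) and heads at (376,195) and (411,198). Three brown rolls sit on the rack. Two turquoise look-alikes sit off the rack at (215,109) and (168,141). Candidates for the sesame roll are the dark roll (210,171) and the plain rolls (249,170) and (285,176). I'll check with enlarged crops.

Run:
```python
import cv2
t=cv2.imread("pics/top0.png");s=cv2.imread("pics/scene0.png")
cv2.imwrite("pics/c1.png",cv2.resize(t[130:220,175:325],None,fx=5,fy=5,interpolation=2))
cv2.imwrite("pics/c2.png",cv2.resize(t[180:305,350:440],None,fx=4.5,fy=4.5,interpolation=2))
cv2.imwrite("pics/c3.png",cv2.resize(s[165:255,210:345],None,fx=5,fy=5,interpolation=2))
cv2.imwrite("pics/c4.png",cv2.resize(s[175:265,110:190],None,fx=6,fy=6,interpolation=2))
```

```text
(no output)
```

View pics/c1.png

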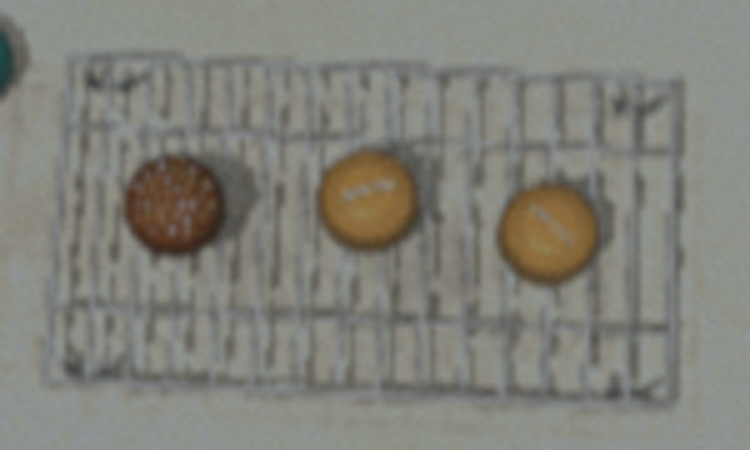

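View pics/c2.png

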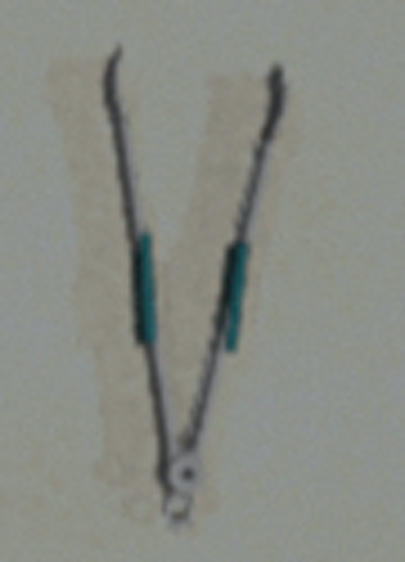

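View pics/c3.png

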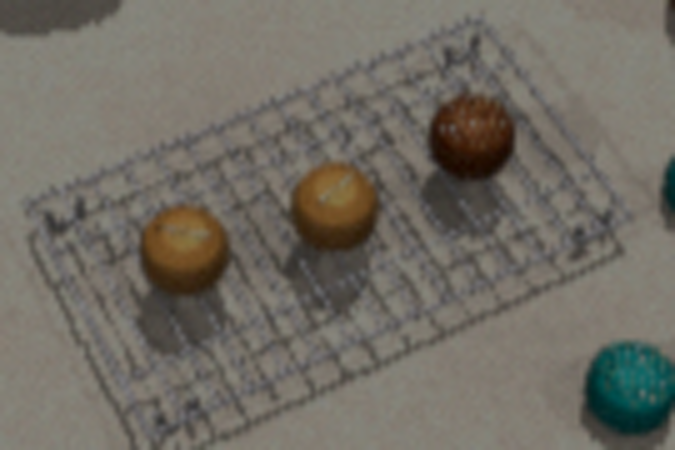

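View pics/c4.png

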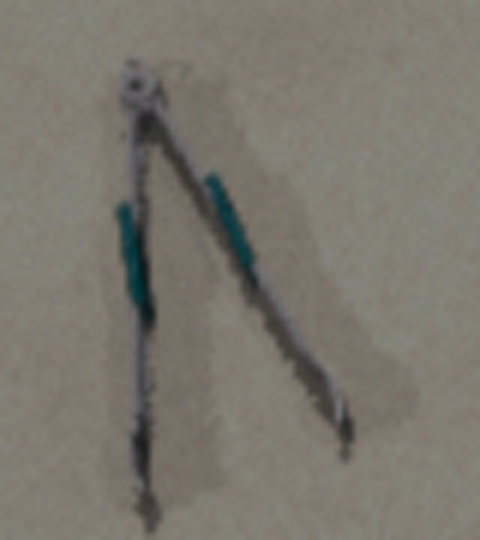

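```bash
cat > h.py <<'E'
import numpy as np,cv2
def ray(d,p):
    T=d["T"];v=np.array([(p[0]-d["cx"])/d["fx"],(p[1]-d["cy"])/d["fy"],1]);return T[:3,3],T[:3,:3]@v
def tri(obs):
    A=np.zeros((3,3));b=np.zeros(3);L=[]
    for d,p in obs:
        o,v=ray(d,p);v=v/np.linalg.norm(v);P=np.eye(3)-np.outer(v,v);A+=P;b+=P@o;L.append((o,P))
    x=np.linalg.solve(A,b);return x,[np.linalg.norm(P@(x-o))*1e3 for o,P in L]
def atz(d,p,z):
    o,v=ray(d,p);return o+v*(z-o[2])/v[2]
def un(off,f,p): return [off[0]+(p[0]+.5)/f-.5,off[1]+(p[1]+.5)/f-.5]
E
python3 - <<'E'
from h import *
from cell import cams
t=cams.get_image("top");s=cams.get_image("scene")
c1=lambda p:un((175,130),5,p);c2=lambda p:un((350,180),4.5,p);c3=lambda p:un((210,165),5,p);c4=lambda p:un((110,175),6,p)
for n,a,b in [("ses",c1((174,205)),c3((472,137))),("p1",c1((368,200)),c3((335,207))),("p2",c1((549,233)),c3((185,250))),
 ("hinge",c2((186,473)),c4((142,88))),("gripL",c2((144,290)),c4((231,220))),("gripR",c2((236,297)),c4((134,258))),
 ("tipL",c2((117,48)),c4((346,455))),("tipR",c2((277,68)),c4((150,530)))]:
    x,e=tri([(t,a),(s,b)]);print(n,x.round(4),np.round(e,1),"top@z.013",atz(t,a,.013).round(4),"scene",atz(s,b,.013).round(4))
for p in((72,55),(683,80),(675,402),(45,382)): print("rack",atz(t,c1(p),.026).round(4))
for p in((25,205),(475,15),(635,215),(135,455)): print("rack sc",atz(s,c3(p),.026).round(4))
E
```

```text
ses [0.624  0.1671 0.0431] [1.4 1.4] top@z.013 [0.6312 0.17   0.013 ] scene [0.6061 0.1816 0.013 ]
p1 [0.6361 0.0655 0.0431] [1.5 1.5] top@z.013 [0.6436 0.0653 0.013 ] scene [0.6186 0.0767 0.013 ]
p2 [ 0.6269 -0.0308  0.0434] [1.8 1.8] top@z.013 [ 0.6341 -0.0342  0.013 ] scene [ 0.6091 -0.0223  0.013 ]
hinge [ 0.3734 -0.3225  0.0235] [2.2 2.2] top@z.013 [ 0.3729 -0.3283  0.013 ] scene [ 0.3656 -0.3213  0.013 ]
gripL [ 0.4743 -0.2989  0.0191] [0.8 0.8] top@z.013 [ 0.4748 -0.3016  0.013 ] scene [ 0.4702 -0.2986  0.013 ]
gripR [ 0.4754 -0.3512  0.0182] [1.8 1.8] top@z.013 [ 0.4756 -0.355   0.013 ] scene [ 0.4725 -0.3501  0.013 ]
tipL [ 0.6205 -0.2835  0.0021] [1.4 1.4] top@z.013 [ 0.6175 -0.2816  0.013 ] scene [ 0.6274 -0.2817  0.013 ]
tipR [ 0.6179 -0.3814 -0.0021] [1.5 1.5] top@z.013 [ 0.614  -0.3771  0.013 ] scene [ 0.6274 -0.3778  0.013 ]
rack [0.7068 0.2332 0.026 ]
rack [ 0.7229 -0.0995  0.026 ]
rack [ 0.5455 -0.1064  0.026 ]
rack [0.5259 0.225  0.026 ]
rack sc [ 0.545  -0.1031  0.026 ]
rack sc [0.5252 0.2261 0.026 ]
rack sc [0.7087 0.2395 0.026 ]
rack sc [ 0.7325 -0.1056  0.026 ]
```

```bash
cat >> h.py <<'E'
from scipy.spatial.transform import Rotation as R
def tool(s):
    q=s["tool_rot"];return R.from_quat([q[1],q[2],q[3],q[0]]).as_matrix()
def plan(s,target,yaw):
    """target TCP world, tongs direction yaw (jaw along yaw+90). returns mm shift in tool axes, roll options deg"""
    M=tool(s);d=M.T@(np.array(target)-s["ee_pos"])*1e3
    z=M[:,2];jy=np.degrees(np.arctan2(z[1],z[0]))
    o=[]
    for a in(90,-90):
        dz=(yaw+a-jy+180)%360-180
        o.append((round(-dz,2) if M[2,0]<0 else round(dz,2)))
    return d.round(1),o,jy
E
python3 - <<'E'
from h import *
from cell import arm
s=arm.observe();print(tool(s).round(3));print(plan(s,[.475,-.327,.2],-1.5))
E
```

```text
[[-0.    -0.951  0.31 ]
 [-0.001  0.31   0.951]
 [-1.     0.    -0.001]]
(array([  26.8, -552.9, -713.7]), [np.float64(-16.54), np.float64(163.46)], np.float64(71.96222429111234))
```

Call:
apply_moves(deltas=[[[1,0,-25,-32,-1.65],[1,0,-50,-64,-3.3],[1,0,-75,-96,-4.95],[1,0,-100,-128,-6.6],[1,0,-125,-160,-8.25],[1,0,-150,-192,-9.9],[1,0,-175,-224,-11.55],[1,0,-200,-256,-13.2],[1,0,-225,-288,-14.85],[1,0,-250,-320,-16.5]]])

```text
t: 1.08
ee_pos: [0.3089, 0.1394, 0.2268]
tool_rot: [0.506, -0.494, 0.506, 0.494]
ft_force: [2.1, 1.8, 0.2]
finger_gap: 0.093
```

Run:
```python
from h import *
from cell import arm
s=arm.observe();print(s["t"],s["ee_pos"],s["q"].round(2));print(plan(s,[.475,-.327,.2],-1.5))
```

```text
1.0833 [0.30892338 0.13938454 0.22677634] [ 0.29 -0.06  2.14 -0.    1.06 -1.26]
(array([  27. , -177.6, -462.1]), [np.float64(0.08), np.float64(-179.92)], np.float64(88.57684365427207))
```

Call:
apply_moves(deltas=[[[1,0,-15,-38,0],[1,0,-30,-76,0],[1,0,-45,-114,0],[1,0,-60,-152,0],[1,0,-75,-190,0],[1,0,-90,-228,0],[1,0,-105,-266,0],[1,0,-120,-304,0],[1,0,-135,-342,0],[1,0,-150,-380,0]]])

```text
t: 1.92
ee_pos: [0.4496, -0.2464, 0.2268]
tool_rot: [0.506, -0.494, 0.506, 0.493]
ft_force: [0.8, 1.0, 0.7]
finger_gap: 0.0931
```

Call:
apply_moves(deltas=[[[1,0,-14,-35,0],[1,0,-27,-65,0],[1,0,-28,-82,0],[1,0,-28,-82,0],[1,0,-28,-82,0],[1,0,-28,-82,0],[1,0,-28,-82,0],[1,0,-28,-82,0],[1,0,-28,-82,0],[1,0,-28,-82,0]]])

```text
t: 2.75
ee_pos: [0.4756, -0.3287, 0.2271]
tool_rot: [0.506, -0.494, 0.506, 0.493]
ft_force: [0.6, 0.5, -0.1]
finger_gap: 0.0931
```

Run:
```python
from h import *
from cell import arm,cams
s=arm.observe();print(s["t"],s["ee_pos"],s["q"].round(2),s["ft_force"]);print(plan(s,[.475,-.327,.2],-1.5))
d=cams.get_image("wrist");cv2.imwrite("pics/w1.png",d["frame"]);np.savez("w1.npz",**d)
```

```text
2.75 [ 0.47558049 -0.32868204  0.22710013] [-0.69  0.4   1.58  0.    1.16 -2.23] [ 0.62478981  0.50038966 -0.12142103]
(array([27.1,  0.6,  1.7]), [np.float64(0.08), np.float64(-179.92)], np.float64(88.57981461669732))
```

View pics/w1.png

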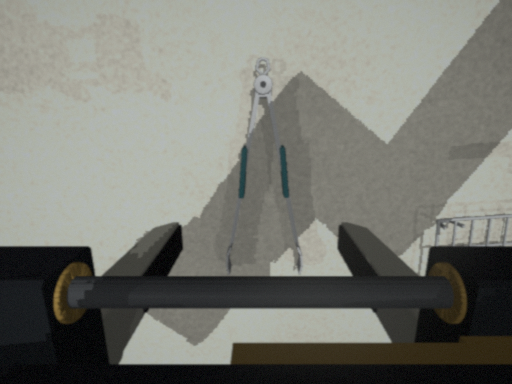

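Run:
```python
import cv2
t=cv2.imread("pics/w1.png")
cv2.imwrite("pics/c5.png",cv2.resize(t[50:185,205:325],None,fx=4,fy=4,interpolation=2))
cv2.imwrite("pics/c6.png",cv2.resize(t[140:280,205:325],None,fx=4,fy=4,interpolation=2))
```

```text
(no output)
```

View pics/c5.png

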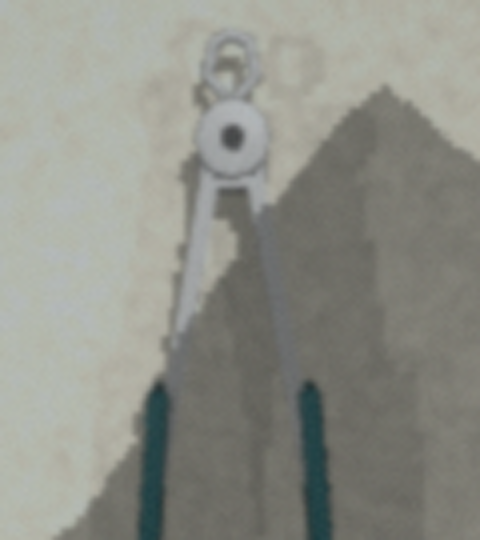

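View pics/c6.png

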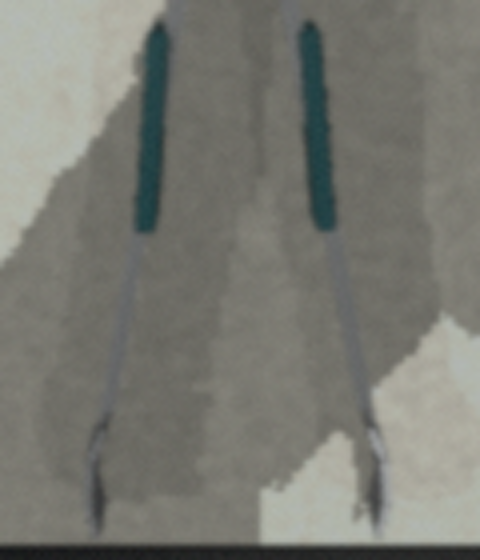

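Run:
```python
from h import *
from cell import cams
w=dict(np.load("w1.npz"));t=cams.get_image("top")
c5=lambda p:un((205,50),4,p);c6=lambda p:un((205,140),4,p);c2=lambda p:un((350,180),4.5,p)
print(w["T"].round(3))
P={k:atz(w,c6(p),.025) for k,p in dict(Lb=(158,22),Lf=(147,230),Rb=(309,22),Rf=(324,230)).items()}
for k,v in P.items(): print(k,v.round(4))
print("grip mid",(sum(P.values())/4).round(4)); hz=atz(w,c5((232,136)),.026);print("hinge",hz.round(4))
m=sum(P.values())/4;print("yaw",np.degrees(np.arctan2(m[1]-hz[1],m[0]-hz[0])),np.linalg.norm(m-hz))
tl=atz(w,c6((97,480)),.026);tr=atz(w,c6((376,480)),.026);print(tl,tr,(tl+tr)/2); c=(tl+tr)/2;print("yaw2",np.degrees(np.arctan2(c[1]-hz[1],c[0]-hz[0])))
# heights: grip midpoints triangulated w/ top
for a,b in((c6((152,126)),(236,297)),(c6((316,126)),(144,290)),(c5((232,136)),(186,473))):
    for bb in(b,):
        x,e=tri([(w,a),(t,c2(bb))]);print(x.round(4),np.round(e,1))
```

```text
[[ 0.026  0.966  0.259  0.403]
 [ 1.    -0.025 -0.007 -0.327]
 [-0.001  0.259 -0.966  0.383]
 [ 0.     0.     0.     1.   ]]
Lb [ 0.44   -0.3467  0.025 ]
Lf [ 0.5042 -0.3527  0.025 ]
Rb [ 0.4412 -0.3019  0.025 ]
Rf [ 0.5056 -0.2976  0.025 ]
grip mid [ 0.4727 -0.3247  0.025 ]
hinge [ 0.3717 -0.3231  0.026 ]
yaw -0.9056864801857858 0.10106228415900971
[ 0.58884296 -0.37264035  0.026     ] [ 0.59118939 -0.280938    0.026     ] [ 0.59001618 -0.32678918  0.026     ]
yaw2 -0.9579213950829062
[ 0.4729 -0.3503  0.0247] [1.5 1.5]
[ 0.4739 -0.2996  0.0193] [0.2 0.2]
[ 0.3724 -0.3231  0.0288] [0.4 0.4]
```

Run:
```python
from h import *
from cell import arm
s=arm.observe();print(plan(s,[.474,-.325,.0105],-0.95))
```

```text
(array([216.5,   1.8,   3.9]), [np.float64(-0.49), np.float64(179.51)], np.float64(88.56354891977436))
```

Call:
apply_moves(deltas=[[[1,30,1,2,-0.3],[1,65,2,4,-0.5],[1,100,2,4,-0.5],[1,135,2,4,-0.5],[1,165,2,4,-0.5],[1,190,2,4,-0.5],[1,205,2,4,-0.5],[1,213,2,4,-0.5],[1,216.5,2,4,-0.5],[1,216.5,2,4,-0.5]]])

```text
t: 3.68
ee_pos: [0.4739, -0.3249, 0.0105]
tool_rot: [0.504, -0.496, 0.504, 0.496]
ft_force: [0.8, -0.0, 0.5]
finger_gap: 0.0932
```

Run:
```python
from h import *
from cell import arm,cams
s=arm.observe();print(s["t"],s["ee_pos"],s["ft_force"]);print(plan(s,[.474,-.325,.0105],-0.95))
d=cams.get_image("wrist");cv2.imwrite("pics/w2.png",d["frame"])
```

```text
3.6833 [ 0.47388364 -0.32493183  0.01048241] [ 0.81114591 -0.02439122  0.47192395]
(array([-0. , -0.1, -0.1]), [np.float64(0.01), np.float64(-179.99)], np.float64(89.06424991020445))
```

View pics/w2.png

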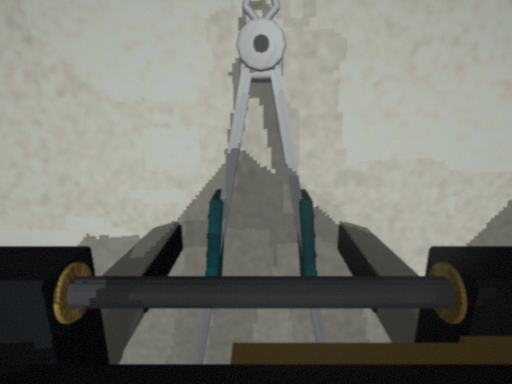

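The grips lie centred between the open fingers: grips at x≈215 and 307, fingers at 182 and 338. I'll squeeze lightly to about 50 mm.

Call:
apply_moves(deltas=[[[0.3,0,0,0,0],[0.2,0,0,0,0],[0.08,0,0,0,0],[0.08,0,0,0,0],[0.08,0,0,0,0],[0.08,0,0,0,0],[0.08,0,0,0,0],[0.08,0,0,0,0],[0.08,0,0,0,0],[0.08,0,0,0,0]]])

```text
t: 4.57
ee_pos: [0.4744, -0.3253, 0.0114]
tool_rot: [0.504, -0.497, 0.504, 0.495]
ft_force: [0.1, 0.6, 3.6]
finger_gap: 0.0506
```

Call:
apply_moves(deltas=[[[0.08,-2,0,0,0],[0.08,-6,0,0,0],[0.08,-12,0,0,0],[0.08,-20,0,0,0],[0.08,-30,0,0,0],[0.08,-40,0,0,0],[0.08,-50,0,0,0],[0.08,-60,0,0,0],[0.08,-60,0,0,0],[0.08,-60,0,0,0]]])

```text
t: 5.4
ee_pos: [0.4745, -0.3254, 0.0721]
tool_rot: [0.504, -0.497, 0.504, 0.495]
ft_force: [0.0, -0.1, -1.8]
finger_gap: 0.0504
```

Run:
```python
from h import *
from cell import arm,cams
s=arm.observe();print(s["t"],s["ee_pos"],s["ft_force"],s["wrist_torque"],s["finger_gap"])
for n in("wrist","scene"):
    d=cams.get_image(n);f=d["frame"]
    if n=="scene": f=cv2.resize(f[150:270,100:260],None,fx=5,fy=5,interpolation=2)
    cv2.imwrite(f"pics/{n}3.png",f)
```

```text
5.4 [ 0.47453589 -0.32538902  0.07208094] [ 0.01622076 -0.09023559 -1.8260016 ] [-0.01622833 -0.01895395  0.0107554 ] 0.05037906407420712
```

View pics/wrist3.png

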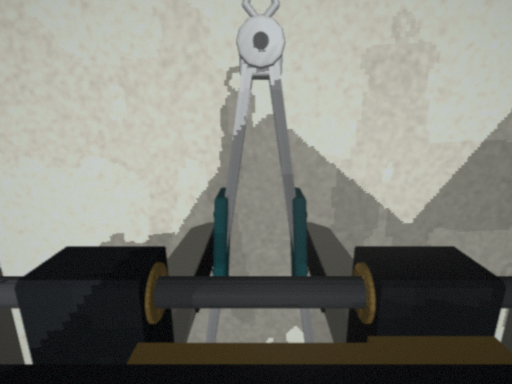

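View pics/scene3.png

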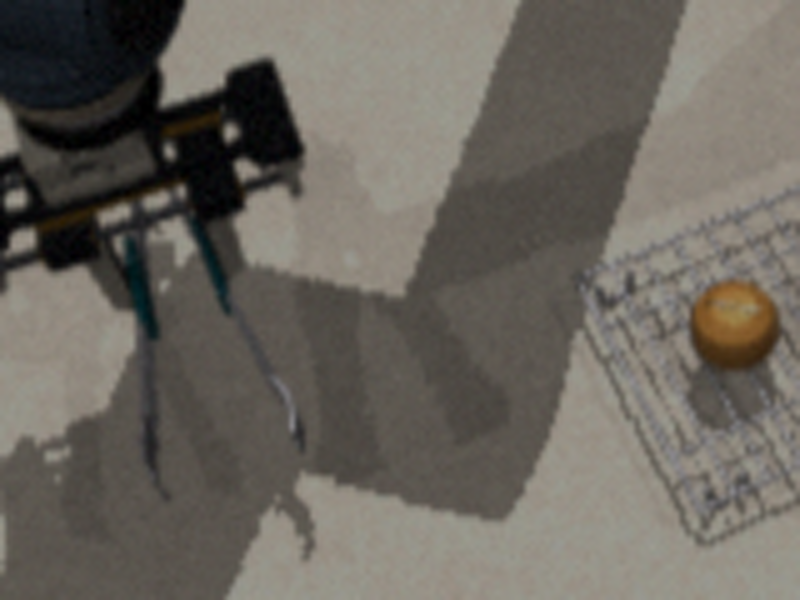

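Run:
```python
from h import *
from cell import arm,cams
s=arm.observe();print(plan(s,[.504,.167,.17],-0.0),tool(s).round(3))
t=cams.get_image("top")
print("mug",atz(t,(121,242),.088),"jar",atz(t,(118,184),.095))
```

```text
(array([-99.3, -22. , 492.4]), [np.float64(-0.93), np.float64(179.07)], np.float64(89.06528053773843)) [[ 0.002 -1.     0.016]
 [-0.001  0.016  1.   ]
 [-1.    -0.002 -0.001]]
mug [0.41430595 0.35327474 0.088     ] jar [0.55544585 0.38095745 0.095     ]
```

Call:
apply_moves(deltas=[[[0.08,-20,0,0,0],[0.08,-45,0,10,0],[0.08,-70,-3,30,-0.2],[0.08,-90,-6,58,-0.4],[0.08,-99,-9,88,-0.6],[0.08,-99,-12,120,-0.9],[0.08,-99,-15,152,-0.9],[0.08,-99,-18,184,-0.9],[0.08,-99,-20,216,-0.9],[0.08,-99,-22,246,-0.9]]])

```text
t: 6.38
ee_pos: [0.4996, -0.0776, 0.1693]
tool_rot: [0.5, -0.5, 0.5, 0.5]
ft_force: [1.2, 0.0, -0.9]
finger_gap: 0.0508
```

Call:
apply_moves(deltas=[[[0.08,0,0,32,0],[0.08,0,0,64,0],[0.08,0,0,96,0],[0.08,0,0,128,0],[0.08,0,0,160,0],[0.08,0,0,190,0],[0.08,0,0,215,0],[0.08,0,0,235,0],[0.08,0,0,245,0],[0.08,0,0,247,0]]])

```text
t: 7.22
ee_pos: [0.4994, 0.1706, 0.1688]
tool_rot: [-0.5, 0.5, -0.5, -0.5]
ft_force: [-0.6, -0.6, -1.0]
finger_gap: 0.0507
```

Run:
```python
from h import *
from cell import arm,cams
s=arm.observe();print(s["t"],s["ee_pos"],s["ft_force"],s["finger_gap"],plan(s,[.504,.167,.17],-0.0))
t=cams.get_image("top")["frame"];sc=cams.get_image("scene")["frame"]
cv2.imwrite("pics/t4.png",cv2.resize(t[110:270,150:330],None,fx=4,fy=4,interpolation=2)[:600])
cv2.imwrite("pics/s4.png",cv2.resize(sc[110:260,200:370],None,fx=4,fy=4,interpolation=2))
```

```text
7.2167 [0.499399   0.17059299 0.16875329] [-0.62249171 -0.56480423 -0.96990722] 0.05065304978933771 (array([-1.2, -4.6, -3.6]), [np.float64(0.07), np.float64(-179.93)], np.float64(90.06999965218984))
```

View pics/t4.png

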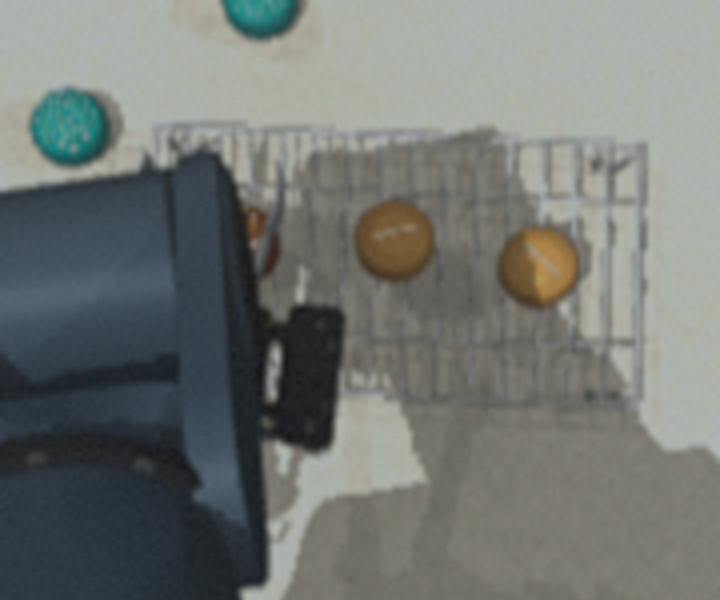

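View pics/s4.png

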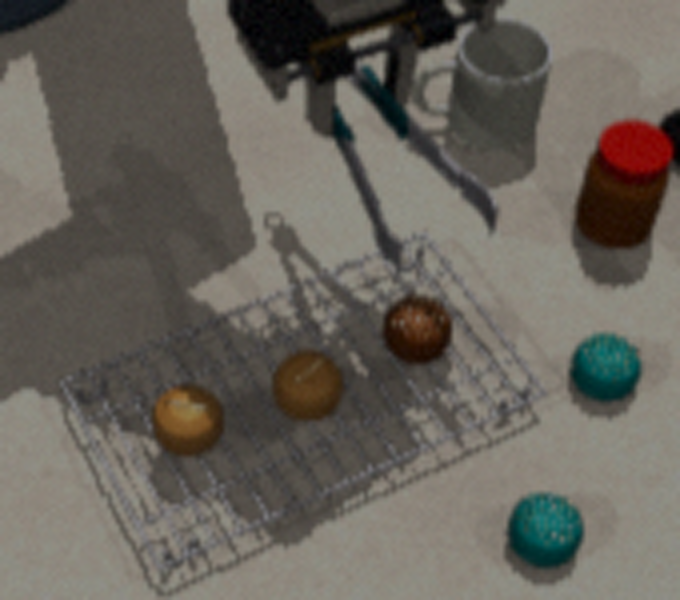

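Run:
```python
from h import *
from cell import arm,cams
sc=cams.get_image("scene");c=lambda p:un((200,110),4,p)
for p in((402,262),(493,227)):
  for z in(.158,.171): print(p,z,atz(sc,c(p),z).round(4))
```

```text
(402, 262) 0.158 [0.6366 0.1371 0.158 ]
(402, 262) 0.171 [0.6454 0.1311 0.171 ]
(493, 227) 0.158 [0.6351 0.2126 0.158 ]
(493, 227) 0.171 [0.6439 0.2055 0.171 ]
```

Call:
apply_moves(deltas=[[[0.08,5,-1,-1,0],[0.08,20,-3,-2,0],[0.08,35,-4.6,-3.6,0],[0.08,50,-4.6,-3.6,0],[0.08,65,-4.6,-3.6,0],[0.08,75,-4.6,-3.6,0],[0.08,80,-4.6,-3.6,0],[0.08,80,-4.6,-3.6,0],[0.08,80,-4.6,-3.6,0],[0.08,80,-4.6,-3.6,0]]])

```text
t: 8.2
ee_pos: [0.5047, 0.1649, 0.0897]
tool_rot: [0.5, -0.5, 0.5, 0.499]
ft_force: [-0.6, 0.7, -1.0]
finger_gap: 0.0504
```

Run:
```python
from h import *
from cell import arm,cams
s=arm.observe();print(s["t"],s["ee_pos"],s["ft_force"],s["finger_gap"],plan(s,[.504,.167,.042],-0.0))
t=cams.get_image("wrist")["frame"];sc=cams.get_image("scene")["frame"]
cv2.imwrite("pics/w5.png",t)
cv2.imwrite("pics/s5.png",cv2.resize(sc[120:220,250:350],None,fx=6,fy=6,interpolation=2))
```

```text
8.2 [0.50468278 0.16490344 0.08969039] [-0.64183846  0.71023816 -0.98629871] 0.05035418450800448 (array([47.7,  0.7,  2.1]), [np.float64(-0.06), np.float64(179.94)], np.float64(89.94490695394586))
```

View pics/s5.png

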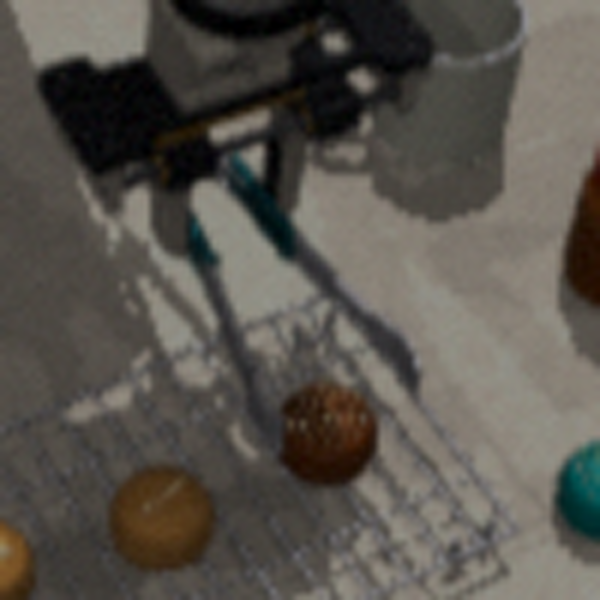

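View pics/w5.png

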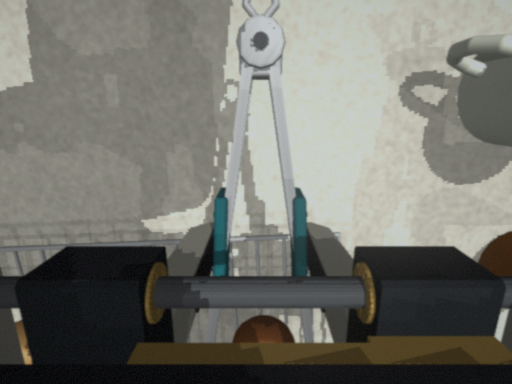

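The wrist view shows the roll (263,335) centred between the arms, whose midline is at about x=260. In the scene crop the heads at (270,435) and (412,380) bracket the roll at (328,432). Next I lower the tongs.

Call:
apply_moves(deltas=[[[0.08,3,0,0.7,0],[0.08,8,0.5,1.5,0],[0.08,16,0.7,2,0],[0.08,24,0.7,2,0],[0.08,32,0.7,2,0],[0.08,39,0.7,2,0],[0.08,44,0.7,2,0],[0.08,47.5,0.7,2,0],[0.08,47.5,0.7,2,0],[0.08,47.5,0.7,2,0]]])

```text
t: 9.13
ee_pos: [0.504, 0.167, 0.0421]
tool_rot: [0.5, -0.5, 0.5, 0.499]
ft_force: [0.6, 0.0, -1.5]
finger_gap: 0.0506
```

Run:
```python
from h import *
from cell import arm,cams
s=arm.observe();print(s["t"],s["ee_pos"],s["ft_force"],s["finger_gap"],plan(s,[.504,.167,.042],-0.0))
t=cams.get_image("wrist")["frame"];d=cams.get_image("scene");sc=d["frame"]
cv2.imwrite("pics/w6.png",t)
cv2.imwrite("pics/s6.png",cv2.resize(sc[130:230,250:350],None,fx=6,fy=6,interpolation=2))
```

```text
9.1333 [0.50398533 0.1669799  0.0421075 ] [ 0.64932174  0.02475789 -1.49816651] 0.050605607447571796 (array([ 0.1, -0. ,  0. ]), [np.float64(-0.05), np.float64(179.95)], np.float64(89.95287597659289))
```

View pics/s6.png

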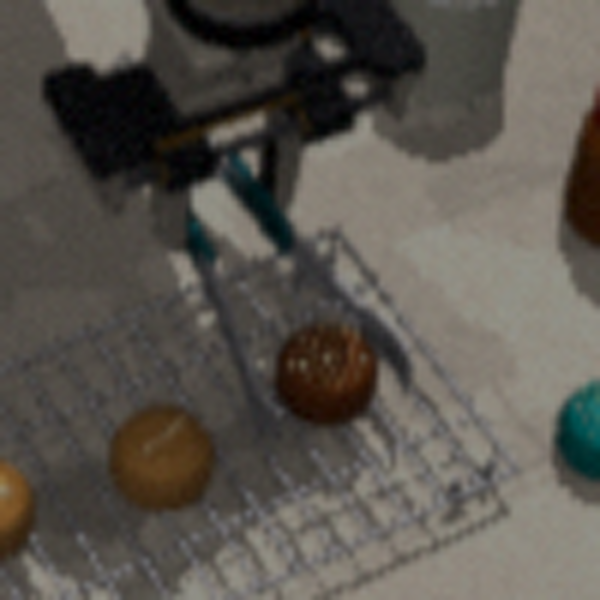

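View pics/w6.png

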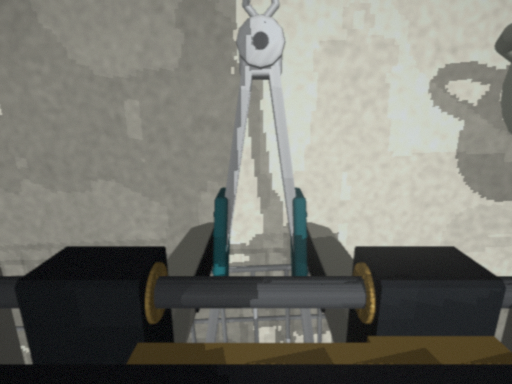

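Run:
```python
from h import *
from cell import cams
sc=cams.get_image("scene");c=lambda p:un((250,130),6,p)
for p in((268,435),(408,388)):
  print(p,atz(sc,c(p),.033).round(4))
print("roll",atz(sc,c((327,374)),.043).round(4))
```

```text
(268, 435) [0.64   0.1267 0.033 ]
(408, 388) [0.6437 0.2078 0.033 ]
roll [0.6241 0.169  0.043 ]
```

Both heads (tip ends at x≈0.642, midline y≈0.167) bracket the roll at (0.624, 0.169). I close the tongs on it.

Call:
apply_moves(deltas=[[[0.0,0,-1,1,0],[-0.06,0,-1,1,0],[-0.12,0,-1,1,0],[-0.16,0,-1,1,0],[-0.22,0,-1,1,0],[-0.3,0,-1,1,0],[-0.4,0,-1,1,0],[-0.5,0,-1,1,0],[-0.5,0,-1,1,0],[-0.5,0,-1,1,0]]])

```text
t: 10.12
ee_pos: [0.5052, 0.168, 0.0425]
tool_rot: [0.501, -0.5, 0.5, 0.499]
ft_force: [0.8, 0.4, -1.0]
finger_gap: 0.0382
```

Run:
```python
from h import *
from cell import arm,cams
s=arm.observe();print(s["t"],s["ee_pos"],s["ft_force"],s["finger_gap"])
sc=cams.get_image("scene")["frame"]
cv2.imwrite("pics/s7.png",cv2.resize(sc[130:230,250:350],None,fx=6,fy=6,interpolation=2))
```

```text
10.1167 [0.50518815 0.1680235  0.04252321] [ 0.79736167  0.42225422 -0.95304795] 0.038159295893286135
```

View pics/s7.png

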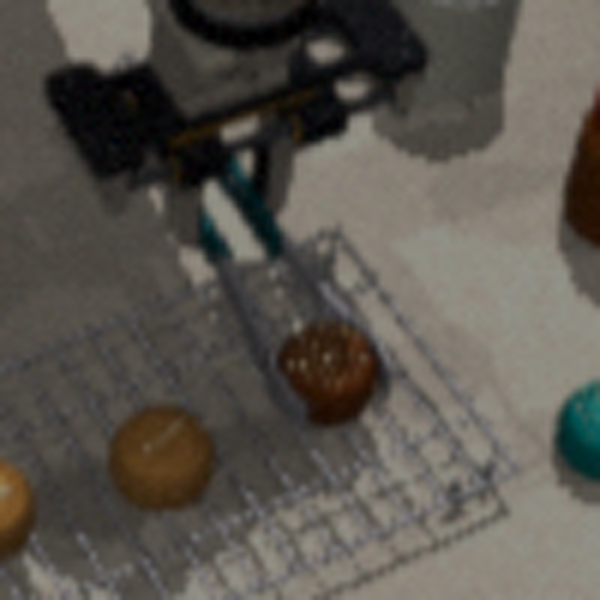

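The gap stalled at 38 mm, where it should be when closed on a roll, and both heads are against it. I lift slowly.

Call:
apply_moves(deltas=[[[-0.5,-1,0,0,0],[-0.5,-3,0,0,0],[-0.5,-6,0,0,0],[-0.5,-10,0,0,0],[-0.5,-15,0,0,0],[-0.5,-21,0,0,0],[-0.5,-28,0,0,0],[-0.5,-35,0,0,0],[-0.5,-42,0,0,0],[-0.5,-49,0,0,0]]])

```text
t: 11.0
ee_pos: [0.5052, 0.1681, 0.0924]
tool_rot: [0.501, -0.5, 0.5, 0.499]
ft_force: [0.2, -0.7, -2.4]
finger_gap: 0.0379
```

Call:
apply_moves(deltas=[[[-0.5,-8,0,0,0],[-0.5,-16,0,0,0],[-0.5,-25,0,0,0],[-0.5,-34,0,0,0],[-0.5,-43,0,0,0],[-0.5,-52,0,0,0],[-0.5,-61,0,0,0],[-0.5,-69,0,0,0],[-0.5,-75,0,0,0],[-0.5,-78,0,0,0]]])

```text
t: 11.83
ee_pos: [0.5053, 0.1682, 0.1714]
tool_rot: [0.501, -0.501, 0.499, 0.499]
ft_force: [0.1, 0.4, -1.3]
finger_gap: 0.0382
```

Call:
apply_moves(deltas=[[[-0.5,-2,0,0,0],[-0.5,-3,0,0,0],[-0.5,-3,0,0,0],[-0.5,-3,0,0,0],[-0.5,-3,0,0,0],[-0.5,-3,0,0,0],[-0.5,-3,0,0,0],[-0.5,-3,0,0,0],[-0.5,-3,0,0,0],[-0.5,-3,0,0,0]]])

```text
t: 12.67
ee_pos: [0.5053, 0.1682, 0.1744]
tool_rot: [0.501, -0.501, 0.499, 0.499]
ft_force: [0.5, 0.2, -1.5]
finger_gap: 0.0381
```

Run:
```python
from h import *
from cell import arm,cams
s=arm.observe();print(s["t"],s["ee_pos"],s["ft_force"],s["finger_gap"])
sc=cams.get_image("scene")["frame"];t=cams.get_image("top")["frame"]
cv2.imwrite("pics/s8.png",cv2.resize(sc[110:260,200:370],None,fx=4,fy=4,interpolation=2))
cv2.imwrite("pics/t8.png",cv2.resize(t[110:260,150:330],None,fx=4,fy=4,interpolation=2))
cv2.imwrite("pics/w8.png",cams.get_image("wrist")["frame"])
```

```text
12.6667 [0.5052639  0.16815129 0.17440336] [ 0.52327142  0.19360597 -1.50115643] 0.038084227152946924
```

View pics/s8.png

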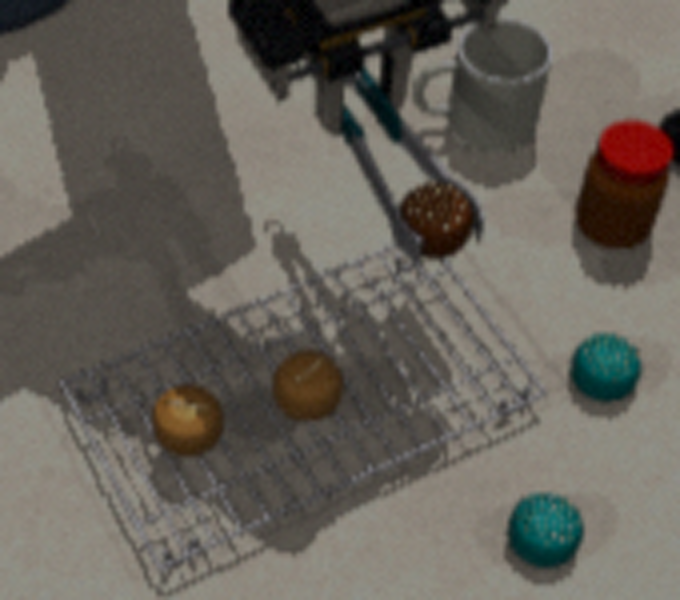

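View pics/t8.png

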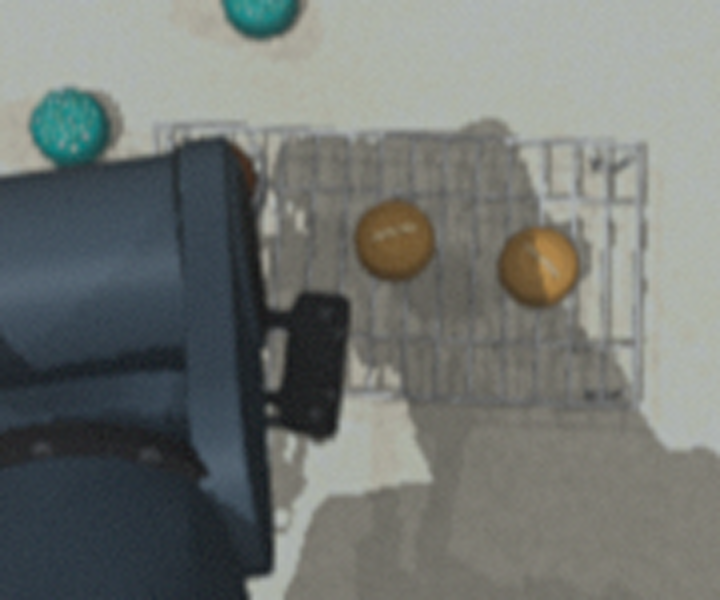

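View pics/w8.png

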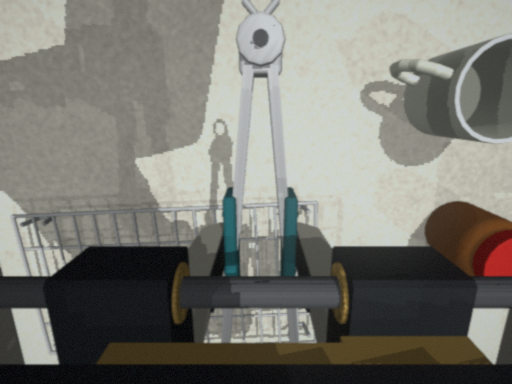

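The roll hangs between the heads at (437,218) in the scene crop, seeds up. The plain rolls, mug and jar look unmoved. I check its height and stillness.

Run:
```python
from h import *
from cell import arm,cams
d=cams.get_image("scene");f=d["frame"];c=lambda p:un((200,110),4,p)
cv2.imwrite("pics/s9.png",cv2.resize(f[145:185,290:330],None,fx=14,fy=14,interpolation=2))
for z in(.14,.155,.166,.175): print(z,atz(d,c((437,219)),z).round(4))
old=cv2.imread("pics/s8.png");new=cv2.resize(f[110:260,200:370],None,fx=4,fy=4,interpolation=2)
print(cv2.phaseCorrelate(np.float32(old[170:270,380:500,2]),np.float32(new[170:270,380:500,2])))
s=arm.observe();print(s["t"],s["ee_pos"],abs(s["qvel"]).max())
```

```text
0.14 [0.5989 0.1883 0.14  ]
0.155 [0.6095 0.1808 0.155 ]
0.166 [0.6172 0.1752 0.166 ]
0.175 [0.6236 0.1706 0.175 ]
((0.001026617734552815, 0.03126179308398491), 0.8805976433753967)
12.8667 [0.50528032 0.16817011 0.17443054] 0.0013696686983962455
```

View pics/s9.png

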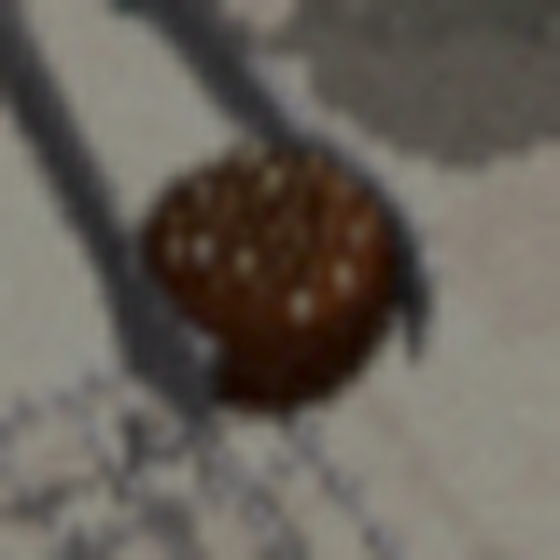

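The roll's centre is at z ≈ 0.175, so its underside is about 0.158, roughly 13 cm above the rack top. It is upright and not moving, so I hand in.

```bash
python3 -c "
from cell import workorder
print(workorder.close_job())"
```

```text
the job is handed in; nothing more can be done
None
```

The sesame roll is held in the tongs over the rack, right side up and still, and I have handed the job in; it gave no verdict. I picked up the tongs by their grips, lowered the open heads over the roll, closed them on it and lifted straight up about 13 cm, in about 13 s of the 38 s allowed.

**Last checks:**
- **Grip:** the finger gap held steady at 38 mm through the lift, about the 39 mm expected when the tongs are closed on a roll. I had no direct reading of the forces on the roll.
- **Position:** the roll is at about (0.624, 0.171) m, well inside the rack edges. Its underside is about 13 cm above the rack top, judged from the scene camera and the known gripper travel, because the arm blocked the top view.
- **Stillness:** it did not move between the last two pictures and showed no visible tilt.
- **Other things:** the plain rolls, mug and jar looked unmoved in the pictures; I judged this by eye and did not measure it.

**Disagreements:** the distance from hinge to grips measured about 101 mm against the stated 105 mm, and single-point camera heights differed by a few millimetres. Neither mattered for the grasp.

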